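# Pack the closed specimens into the transport tray

## Robot

A 6-joint arm with a two-finger parallel gripper is mounted at the origin on the work surface. World frame = base frame: x ahead of the robot, y to its left, z up, the work surface at z = 0. Lengths are in m, angles in rad, forces in N, time in s.
With the tool pointing down it reaches from about 0.35 to 0.775 m from the base axis. Payload 5.5 kg.
Tool frame: the origin (TCP) lies between the finger pads, 19 mm behind the fingertips; this is the grasp point; z points along the fingers, y is the direction in which the jaws open and shut (so a half turn about z gives the same grasp; the last joint's range is limited). The gripper opens to 85 mm and grips with 20 to 120 N. Pads are 22 mm wide; open, the fingers measure 114 mm over their backs; the gripper's body (76 mm by 85 mm) begins 54 mm behind the grasp point. The pads swing forward as they close: fully open they stand 13 mm farther back than shut.
Start: joints at [-1.441, 0.313, 0.046, 1.304, 0, 1.431], TCP at [0.153, -0.554, 0.25] pointing down, gripper open.
Joint ranges: [-2.76, 2.76], [-0.86, 1.69], [-1.03, 1.26], [-2.2, 2.34], [-1.47, 1.5], [-3.14, 3.14]. Speed limits (rad/s): [2.57, 2.57, 3.14, 3.14, 3.14, 3.14].

## Interface

Orientations are given as a unit quaternion [w, x, y, z].
In Python, from workcell import env gives the robot as it stands. The module is installed in compiled form; this text tells all that it offers.
- The arm moves only by the tool play_rows, never from a script. Its argument "motion" is a list of rows, each an object of numbers: "dx", "dy", "dz": the shift along the world's x, y, z in mm; "twist": the turn about the world's z in degrees; "gripper": the closure in counts, from 0 (fully open) to 255 (shut). A call has 1 to 20 rows; each row is the pose to reach, as a shift and turn from the pose commanded when the call began; what a row does not reach only later rows make up. A row lasts 1/8 s, in which the tool goes at most 62.5 mm and 10.7 degrees, less where a joint would pass 70% of its speed; a pose out of reach is approached as far as the arm can. A call with a gripper value outside its range is refused whole. The fingers move at their own pace and stop on an object; "force" is the grip in N (left out, the last holds). Time passes only in rows, so rows that repeat a pose let the fingers close. It gives the time, the measured TCP pose, the force and the opening at its end, in the units of the state.
- env.get_state(): the state, without advancing time (a new reading comes with each control period).
- env.read_camera(name): name is "scene" or "top" or "wrist"; returns a dict with "color" (400x640x3 uint8, red, green, blue), "fx", "fy", "cx", "cy" (pixels), "R" (3x3) and "t" (3): a world point X has camera coordinates R X + t. Camera axes: x right, y down, z forward; pixel columns grow to the right and rows downward; lengths in m; the calibration is good to about 2 mm. A picture is of the moment at which its call begins. There is no depth.
- env.hand_in(): hands the job in, once; it reports no verdict.
The state is a dict: "clock": time; "joint_pos": joint angles; "qvel": joint speeds; "tau": joint torques, N m; "tcp_pos": TCP position; "orientation": TCP orientation; "wrist_force": force on the tool from outside, world axes, zero at the start; "ft_torque": the same for the moment, N m; "finger_gap": finger opening in m.
Only numpy, scipy, OpenCV 4.12 (cv2) and the standard library are available. Lean on these libraries where they do the work, as an engineer would, in place of code of your own. Each camera call takes 0.05 s, during which the arm holds its last target. There are 200 camera calls.

## Task

Pack the specimens on the microscope bench into the tray: put the three lidded jars and the slide box each into the well made for its size and shape, standing (or, for the slide box, lying) flat on the bottom of the well. Keep them upright and set them down gently, without dropping them, and leave the two open empty jars standing where they are.

Things in the scene. Friction and masses are not known exactly. Their poses are not given: they have to be found in the camera images.
- jar_large: Large CLOSED specimen jar, upright: clear round body 54 mm across, white screw lid 56 mm across and 16 mm tall, 80 mm tall in all, up to 0.23 kg. Origin: centre of its underside, z up. Its lid can be gripped from above (TCP about 10 mm below its top).
- jar_medium: Medium CLOSED specimen jar, upright: clear round body 40 mm across, white screw lid 42 mm across and 14 mm tall, 66 mm tall in all. Origin: centre of its underside, z up.
- vial: Small CLOSED specimen vial, upright: clear round body 26 mm across, white screw lid 28 mm across and 14 mm tall, 58 mm tall in all. Origin: centre of its underside, z up.
- slide_box: Closed white microscope-slide box lying flat with a thin grey seam: 82 mm long (its x), 32 mm wide (its y), 34 mm tall. Origin: centre of its underside, z up. Grip it across the 32 mm; which end is which does not matter.
- open_large: OPEN, empty clear jar without a lid, standing upright: 54 mm across, 64 mm tall, the mouth open and the grey bottom visible from above. Does not belong in the tray. Origin: centre of its underside, z up.
- open_medium: OPEN, empty clear jar without a lid, standing upright: 40 mm across, 52 mm tall. Does not belong in the tray. Origin: centre of its underside, z up.
- well_large: Fixed round grey well on the aluminium tray, open at the top: bore 66 mm, outside 72 mm, rim 12 mm above its underside, inner floor 3 mm above its underside. Place of the large jar (6 mm of play all round). Origin: centre of its underside (6 mm above the bench), z up; its x and y axes run along the tray's edges.
- well_medium: Fixed round grey well on the aluminium tray, open at the top: bore 52 mm, outside 58 mm, rim 12 mm above its underside, inner floor 3 mm above its underside. Place of the medium jar (6 mm of play all round). Origin: centre of its underside (6 mm above the bench), z up; its x and y axes run along the tray's edges.
- well_small: Fixed round grey well on the aluminium tray, open at the top: bore 38 mm, outside 44 mm, rim 12 mm above its underside, inner floor 3 mm above its underside. Place of the vial (6 mm of play all round). Origin: as for well_large. The wells stand 2 by 2, in changing corners, on a fixed tray 235 mm (along their x) by 195 mm, centres 110 mm apart in x, 90 mm in y; tray rim 14 mm above the bench.
- well_oblong: Fixed oblong grey well on the aluminium tray, open at the top: inside 94 mm (its x) by 44 mm (its y), outside 100 by 50 mm, rim 12 mm above its underside, inner floor 3 mm above its underside. Place of the slide box, lying flat with its length along the well's length, either way round. Origin: centre of its underside (6 mm above the bench), z up.
Things that resemble listed ones, but are neither listed nor needed, are in the scene too. Leave any turquoise or yellow look-alike of the slide_box alone.

How it is judged:
By the outcome, as a careful person would: the job done as asked, in the order asked, and still so for the second after the job is handed in, with the robot touching nothing.
It also fails if it takes over 102 s, if anything falls off the work surface, if the arm or the gripper's body presses on something with over 40 N, if the wrist force passes 120 N, or if a joint passes its speed limit or range.

## Working session

There is one attempt and no reset: what is moved stays moved. The work goes in short steps, Python scripts to look and compute and a tool call to move; the robot and the scene stay as the last step left them, time stands still between calls to the robot, and variables do not carry over. Pictures are saved under pics/ and viewed, about 12 in all and at most 16, crops included, and the job is handed in when it is done.

Besides the shell and the picture viewer there is one more tool, called after ">>>" as name([rows], argument=value, ...), one row to a line, values as JSON. play_rows: Moves the arm, as the interface text tells. Its arguments: {"type":"object","properties":{"motion":{"type":"array"},"force":{"type":"number"}},"required":["motion"]}

```bash
mkdir -p pics; cat > h.py <<'E'
import numpy as np, cv2
from workcell import env
def cam(n,save=None):
    c=env.read_camera(n)
    for k in('R','t'): c[k]=np.array(c[k],float)
    if save: cv2.imwrite('pics/'+save,c['color'][:,:,::-1])
    return c
def ray(c,u,v,z):
    d=c['R'].T@np.array([(u-c['cx'])/c['fx'],(v-c['cy'])/c['fy'],1.]); o=-c['R'].T@c['t']
    return o+d*(z-o[2])/d[2]
def proj(c,X):
    p=c['R']@np.array(X,float)+c['t']; return np.array([c['fx']*p[0]/p[2]+c['cx'],c['fy']*p[1]/p[2]+c['cy']])
E
python3 - <<'E'
from h import *
a=cam('top','top.png')
cam('scene','scene.png')
print(env.get_state(), -a['R'].T@a['t'],a['R'],a['fx'])
E
```

```text
{'clock': 0.1, 'joint_pos': array([-1.44059326e+00,  3.13908068e-01,  4.50583832e-02,  1.30364371e+00,
       -4.41793592e-05,  1.43119676e+00]), 'qvel': array([-0.00036074, -0.00142546,  0.00269077, -0.00292814, -0.00274918,
       -0.00139074]), 'tau': array([ 4.12847759e-03, -4.81721163e+01,  2.99246764e+01,  1.25975264e-02,
       -2.29144933e-05,  3.51332243e-07]), 'tcp_pos': array([ 0.15317959, -0.55374261,  0.24919387]), 'orientation': array([-8.48628071e-04,  9.90914249e-01,  1.34492496e-01, -1.81028218e-05]), 'wrist_force': array([0.37595881, 0.57526426, 0.34730786]), 'ft_torque': array([ 0.02707842, -0.00450427, -0.0598639 ]), 'finger_gap': 0.08503794053940551} [0.42526583 0.01243762 1.20662149] [[ 0.02114312 -0.99947551  0.02452915]
 [-0.99780773 -0.02263408 -0.06218875]
 [ 0.06271133 -0.02316051 -0.99776294]] 410.94973755612017
```

View pics/top.png

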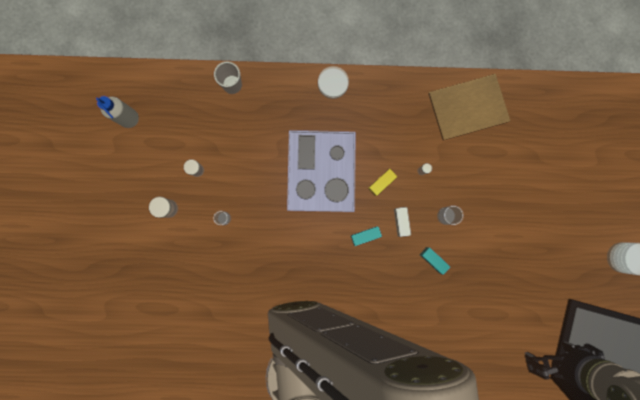

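View pics/scene.png

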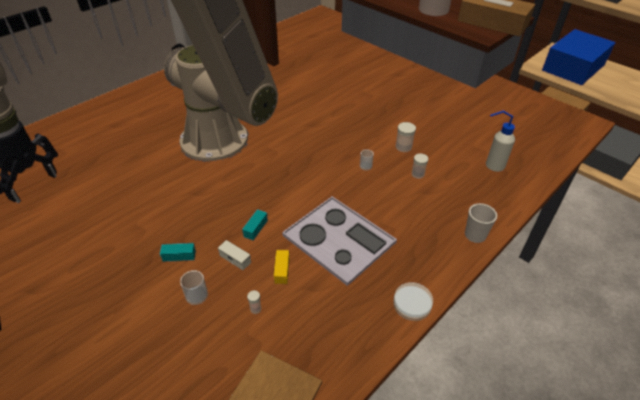

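The top view (up is +x, left is +y) shows these candidates:
- **Lidded jars:** (160,207) is large, (192,167) medium and (427,168) the vial.
- **Open jars, to be left:** (221,218) and (453,215).
- **Distractors:** beaker (228,76), petri dish (333,81) and wash bottle (118,110).
- **Boxes:** the white one at (404,222) is the target. Turquoise (367,236) and (436,261) and yellow (383,182) are look-alikes.
- **Wells:** oblong (306,153), small (337,153), medium (306,189) and large (336,190).

```bash
python3 - <<'E'
from h import *
c=cam('top'); im=c['color']; hsv=cv2.cvtColor(im,cv2.COLOR_RGB2HSV)
white=((hsv[:,:,1]<60)&(hsv[:,:,2]>165)).astype(np.uint8)
def blob(mask,u,v,r=22):
    m=np.zeros_like(mask); m[v-r:v+r,u-r:u+r]=mask[v-r:v+r,u-r:u+r]
    cs,_=cv2.findContours(m,cv2.RETR_EXTERNAL,cv2.CHAIN_APPROX_NONE)
    cs=[k for k in cs if cv2.contourArea(k)>20]
    return min(cs,key=lambda k:abs(cv2.pointPolygonTest(k,(u,v),True)) if cv2.pointPolygonTest(k,(u,v),False)<0 else 0)
for n,u,v,z in [('L',160,207,.08),('M',192,167,.066),('V',427,168,.058)]:
    k=blob(white,u,v); (x,y),r=cv2.minEnclosingCircle(k)
    P=ray(c,x,y,z); print(n,x,y,P,np.hypot(*P[:2]),'dia',2*r*np.linalg.norm(ray(c,x+1,y,z)-P))
k=blob(white,404,222)
W=np.array([ray(c,*p[0],.034)[:2]*1000 for p in k],np.float32); print('box',cv2.minAreaRect(W))
gray=((hsv[:,:,2]<125)&(hsv[:,:,1]<70)).astype(np.uint8)
for n,u,v in [('wo',306,153),('ws',337,153),('wm',306,189),('wl',336,190)]:
    k=blob(gray,u,v); W=np.array([ray(c,*p[0],.018)[:2]*1000 for p in k],np.float32)
    print(n,cv2.minAreaRect(W),cv2.minEnclosingCircle(W))
tr=((hsv[:,:,0]>105)&(hsv[:,:,0]<135)&(hsv[:,:,2]>130)).astype(np.uint8)|gray
k=blob(tr,320,145,80); W=np.array([ray(c,*p[0],.014)[:2]*1000 for p in k],np.float32); print('tray',cv2.minAreaRect(W))
for n,u,v,z in [('oM',221,218,.052),('oL',453,215,.064)]: print(n,ray(c,u,v,z))
big=cv2.resize(im[120:280,140:480],None,fx=2.3,fy=2.3,interpolation=cv2.INTER_CUBIC); cv2.imwrite('pics/crop.png',big[:,:,::-1])
E
```

```text
L 158.7586212158203 206.70689392089844 [0.47724481 0.41064886 0.08      ] 0.6295991543306717 dia 0.054065986726226374
M 190.7941131591797 166.6372528076172 [0.59120694 0.33242749 0.066     ] 0.6782578277281972 dia 0.039665616090642924
V 427.0 168.0 [ 0.60503136 -0.3302933   0.058     ] 0.6893160431392695 dia 0.025544115083233832
box ((452.4153747558594, -268.9397277832031), (80.05440521240234, 30.08290672302246), 9.218025207519531)
wo ((651.1478271484375, 13.04573917388916), (45.8746452331543, 98.89884185791016), 89.17479705810547) ((651.1567993164062, 13.666064262390137), 52.841392517089844)
ws ((651.8414306640625, -75.5001220703125), (41.41687774658203, 38.103153228759766), 1.0797921419143677) ((651.1121215820312, -75.37504577636719), 21.495943069458008)
wm ((541.0523681640625, 14.132418632507324), (52.490516662597656, 52.26288986206055), 1.3179811239242554) ((541.805419921875, 13.536722183227539), 27.77878761291504)
wl ((541.7679443359375, -77.46888732910156), (67.1781005859375, 67.0418472290039), 1.3073930740356445) ((541.8019409179688, -76.72859954833984), 34.99150848388672)
tray ((595.1740112304688, -31.566009521484375), (190.99484252929688, 235.75796508789062), 89.93901062011719)
oM [0.45083552 0.24683143 0.052     ]
oL [ 0.47308972 -0.40246356  0.064     ]
```

View pics/crop.png

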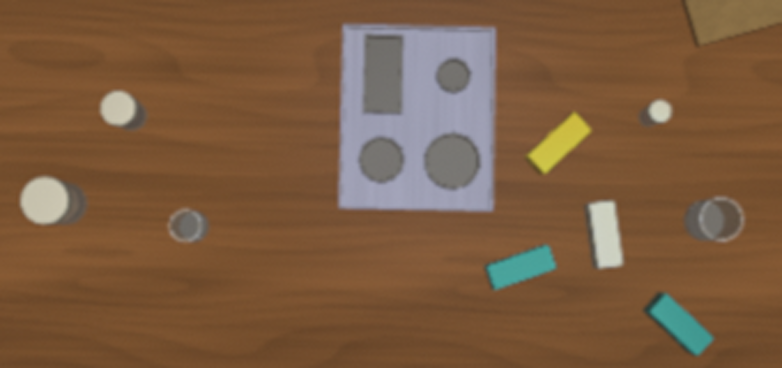

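The crop confirms the choice: opaque white lids at crop (45,200), (119,108) and (659,111), and a white box at (605,235). Both open jars show grey bottoms at (187,226) and (720,219). The measured sizes fit the listed ones. The order will be large, medium, vial, box. Moving now.

>>> play_rows([
  {"dx":347,"dy":454,"twist":74.5,"gripper":0},
  {"dx":347,"dy":454,"twist":74.5},
  {"dx":347,"dy":454,"twist":74.5},
  {"dx":347,"dy":454,"twist":74.5},
  {"dx":347,"dy":454,"twist":74.5},
  {"dx":347,"dy":454,"twist":74.5},
  {"dx":347,"dy":454,"twist":74.5},
  {"dx":347,"dy":454,"twist":74.5},
  {"dx":347,"dy":454,"twist":74.5},
  {"dx":347,"dy":454,"twist":74.5},
  {"dx":324,"dy":965,"twist":74.5},
  {"dx":324,"dy":965,"twist":74.5},
  {"dx":324,"dy":965,"twist":74.5},
  {"dx":324,"dy":965,"twist":74.5},
  {"dx":324,"dy":965,"twist":74.5},
  {"dx":324,"dy":965,"twist":74.5},
  {"dx":324,"dy":965,"twist":74.5},
  {"dx":324,"dy":965,"twist":74.5},
  {"dx":324,"dy":965,"twist":74.5},
  {"dx":324,"dy":965,"twist":74.5},
], force=30)

```text
invalid input
```

```bash
python3 - <<'E'
from h import *
c=cam('wrist','w1.png'); print(env.get_state()['tcp_pos'],env.get_state()['orientation'],-c['R'].T@c['t'])
for n,P in [('L',(.477,.411,.08)),('M',(.591,.332,.066))]: print(n,proj(c,P))
E
```

```text
[ 0.15321282 -0.55392919  0.24943284] [-5.63554092e-04  9.90914321e-01  1.34493461e-01  3.63004300e-06] [ 0.21838124 -0.53492207  0.371634  ]
L [-1285.51532032  -868.13146952]
M [-1192.62550337 -1134.38719364]
```

View pics/w1.png

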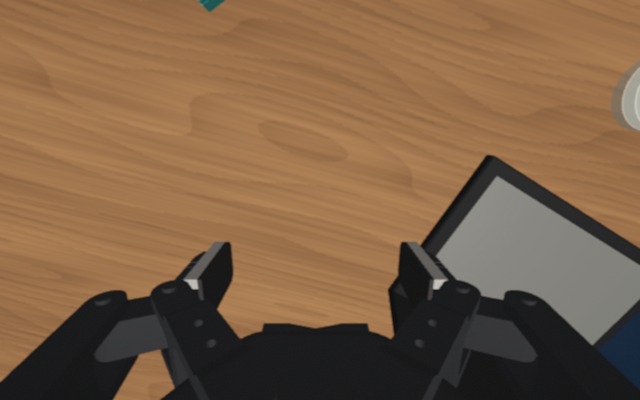

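The move was refused, probably because each row must hold all five keys. The wrist view shows only the fingers at the start pose, with the open pads at (215,265) and (420,265).

>>> play_rows([
  {"dx":347,"dy":454,"dz":0,"twist":74.5,"gripper":0},
  {"dx":347,"dy":454,"dz":0,"twist":74.5,"gripper":0},
  {"dx":347,"dy":454,"dz":0,"twist":74.5,"gripper":0},
  {"dx":347,"dy":454,"dz":0,"twist":74.5,"gripper":0},
  {"dx":347,"dy":454,"dz":0,"twist":74.5,"gripper":0},
  {"dx":347,"dy":454,"dz":0,"twist":74.5,"gripper":0},
  {"dx":347,"dy":454,"dz":0,"twist":74.5,"gripper":0},
  {"dx":347,"dy":454,"dz":0,"twist":74.5,"gripper":0},
  {"dx":347,"dy":454,"dz":0,"twist":74.5,"gripper":0},
  {"dx":347,"dy":454,"dz":0,"twist":74.5,"gripper":0},
  {"dx":324,"dy":965,"dz":0,"twist":74.5,"gripper":0},
  {"dx":324,"dy":965,"dz":0,"twist":74.5,"gripper":0},
  {"dx":324,"dy":965,"dz":0,"twist":74.5,"gripper":0},
  {"dx":324,"dy":965,"dz":0,"twist":74.5,"gripper":0},
  {"dx":324,"dy":965,"dz":0,"twist":74.5,"gripper":0},
  {"dx":324,"dy":965,"dz":0,"twist":74.5,"gripper":0},
  {"dx":324,"dy":965,"dz":0,"twist":74.5,"gripper":0},
  {"dx":324,"dy":965,"dz":0,"twist":74.5,"gripper":0},
  {"dx":324,"dy":965,"dz":0,"twist":74.5,"gripper":0},
  {"dx":324,"dy":965,"dz":0,"twist":74.5,"gripper":0},
], force=30)

```text
clock: 2.7
tcp_pos: [0.4772, 0.4104, 0.2494]
orientation: [0.0, 0.707, 0.707, -0.001]
wrist_force: [-0.1, 1.1, -0.2]
finger_gap: 0.0855
```

```bash
python3 - <<'E'
from h import *
c=cam('wrist','w2.png'); print(-c['R'].T@c['t'])
for n,P in [('L',(.477,.411,.08)),('M',(.591,.332,.066)),('tcp at .07',(.477,.411,.07))]: print(n,proj(c,P))
E
```

```text
[0.47652803 0.47981311 0.37159786]
L [315.82716872 185.4310728 ]
M [410.98813021 246.90856004]
tcp at .07 [315.8118812  183.35571596]
```

View pics/w2.png

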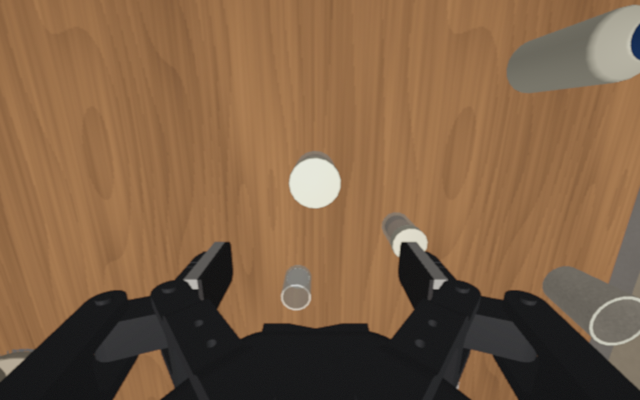

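The lid centre of the large jar is at (315,183) against a predicted (316,185), which puts it about 2 mm further in +y. The medium lid is at (410,242), about 4 mm off in +y. Descend and grip.

>>> play_rows([
  {"dx":0,"dy":1,"dz":-60,"twist":0,"gripper":0},
  {"dx":0,"dy":1,"dz":-120,"twist":0,"gripper":0},
  {"dx":0,"dy":1,"dz":-165,"twist":0,"gripper":0},
  {"dx":0,"dy":1,"dz":-182,"twist":0,"gripper":0},
  {"dx":0,"dy":1,"dz":-182,"twist":0,"gripper":60},
  {"dx":0,"dy":1,"dz":-182,"twist":0,"gripper":255},
  {"dx":0,"dy":1,"dz":-182,"twist":0,"gripper":255},
  {"dx":0,"dy":1,"dz":-182,"twist":0,"gripper":255},
  {"dx":0,"dy":1,"dz":-182,"twist":0,"gripper":255},
  {"dx":0,"dy":1,"dz":-182,"twist":0,"gripper":255},
  {"dx":0,"dy":1,"dz":-170,"twist":0,"gripper":255},
  {"dx":0,"dy":1,"dz":-140,"twist":0,"gripper":255},
  {"dx":0,"dy":1,"dz":-80,"twist":0,"gripper":255},
  {"dx":0,"dy":1,"dz":-40,"twist":0,"gripper":255},
  {"dx":0,"dy":1,"dz":-40,"twist":0,"gripper":255},
], force=40)

```text
clock: 4.62
tcp_pos: [0.4789, 0.4131, 0.2149]
orientation: [0.001, 0.707, 0.707, 0.004]
wrist_force: [0.2, 0.0, -3.1]
finger_gap: 0.0547
```

```bash
python3 - <<'E'
from h import *
c=cam('wrist','w3.png'); s=env.get_state(); print(s['wrist_force'],s['tcp_pos'],s['finger_gap'])
print(proj(c,s['tcp_pos']+np.array([0,0,.012])), -c['R'].T@c['t'])
E
```

```text
[ 0.14933136 -0.02177634 -3.05863699] [0.47786764 0.41238857 0.21204891] 0.05490077738119649
[314.83364414 277.71286882] [0.47733214 0.48184306 0.33752014]
```

View pics/w3.png

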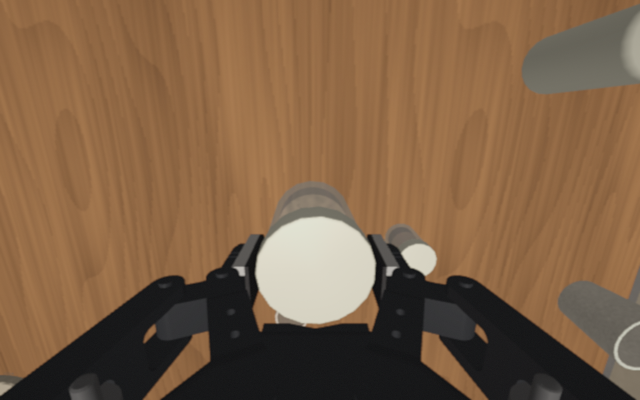

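The lid is held at (315,269), opening 54.9 mm and load about 3 N. Carrying it to the large well.

>>> play_rows([
  {"dx":3,"dy":-20,"dz":0,"twist":0,"gripper":255},
  {"dx":8,"dy":-60,"dz":0,"twist":0,"gripper":255},
  {"dx":14,"dy":-110,"dz":0,"twist":0,"gripper":255},
  {"dx":21,"dy":-160,"dz":0,"twist":0,"gripper":255},
  {"dx":28,"dy":-215,"dz":0,"twist":0,"gripper":255},
  {"dx":35,"dy":-270,"dz":0,"twist":0,"gripper":255},
  {"dx":42,"dy":-325,"dz":0,"twist":0,"gripper":255},
  {"dx":50,"dy":-380,"dz":0,"twist":0,"gripper":255},
  {"dx":57,"dy":-430,"dz":-10,"twist":0,"gripper":255},
  {"dx":62,"dy":-470,"dz":-30,"twist":0,"gripper":255},
  {"dx":64,"dy":-490,"dz":-60,"twist":0,"gripper":255},
  {"dx":64,"dy":-490,"dz":-70,"twist":0,"gripper":255},
  {"dx":64,"dy":-490,"dz":-70,"twist":0,"gripper":255},
])

```text
clock: 6.3
tcp_pos: [0.5393, -0.0778, 0.1384]
orientation: [-0.002, 0.708, 0.707, -0.001]
wrist_force: [-0.3, 0.8, -1.8]
finger_gap: 0.0548
```

```bash
python3 - <<'E'
from h import *
c=cam('wrist','w4.png'); s=env.get_state(); print(s['wrist_force'],s['tcp_pos'],s['orientation'],s['finger_gap'])
for n,P in [('wl',(.541,-.0765,.018)),('wm',(.541,.0135,.018)),('ws',(.651,-.0765,.018)),('wo',(.651,.0135,.018)),('bottom centre',s['tcp_pos']-[0,0,.068])]: print(n,proj(c,P))
E
```

```text
[ 0.13405894 -0.68033793 -1.70105379] [ 0.54031105 -0.07761073  0.13959097] [-8.70140720e-04  7.07204142e-01  7.07008779e-01 -3.60980092e-04] 0.05456555666681728
wl [318.43903963 197.56164927]
wm [318.56909635  91.48583804]
ws [440.37841412 197.45753993]
wo [453.47152553  91.1479303 ]
bottom centre [318.03249229 219.0827303 ]
```

View pics/w4.png

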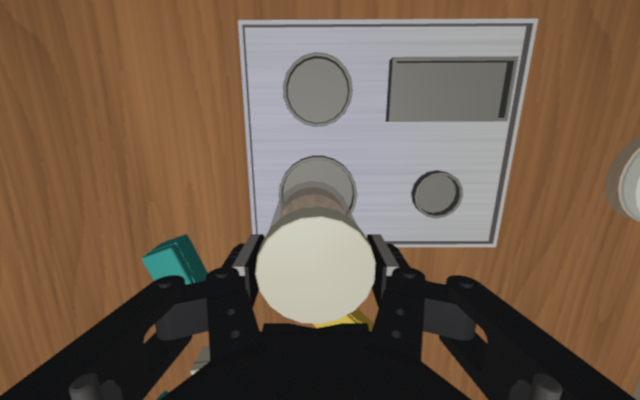

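The large well sits at (318,193) and the medium well at (318,90), within 1 px of the predictions in column and 2–4 px in row. The in-hand lid shows the same +y shift, so the relative alignment is good. Lowering to just above the floor.

>>> play_rows([
  {"dx":0,"dy":0,"dz":-20,"twist":0,"gripper":255},
  {"dx":0,"dy":0,"dz":-40,"twist":0,"gripper":255},
  {"dx":0,"dy":0,"dz":-52,"twist":0,"gripper":255},
  {"dx":0,"dy":0,"dz":-57,"twist":0,"gripper":255},
  {"dx":0,"dy":0,"dz":-59,"twist":0,"gripper":255},
  {"dx":0,"dy":0,"dz":-60,"twist":0,"gripper":255},
  {"dx":0,"dy":0,"dz":-61,"twist":0,"gripper":255},
  {"dx":0,"dy":0,"dz":-61,"twist":0,"gripper":255},
])

```text
clock: 7.35
tcp_pos: [0.5417, -0.0784, 0.0796]
orientation: [0.001, 0.707, 0.707, 0.0]
wrist_force: [0.1, -0.5, 1.1]
finger_gap: 0.0547
```

>>> play_rows([
  {"dx":0,"dy":0,"dz":-1,"twist":0,"gripper":255},
  {"dx":0,"dy":0,"dz":-1,"twist":0,"gripper":255},
])

```text
clock: 7.6
tcp_pos: [0.5416, -0.0785, 0.0794]
orientation: [0.001, 0.707, 0.707, 0.0]
wrist_force: [-3.0, 0.1, 7.7]
finger_gap: 0.0545
```

```bash
python3 - <<'E'
from h import *
f=[]
for i in range(4):
    c=cam('wrist'); s=env.get_state(); f.append(s['wrist_force'])
print(np.mean(f,0),s['tcp_pos'])
E
```

```text
[-2.37251544 -0.0152693   7.81849247] [ 0.54163927 -0.07854359  0.07947   ]
```

Seated: contact force is about 8 N and the TCP height of 79 mm matches the floor. Release and go to the medium jar.

>>> play_rows([
  {"dx":0,"dy":0,"dz":1,"twist":0,"gripper":100},
  {"dx":0,"dy":0,"dz":1,"twist":0,"gripper":0},
  {"dx":0,"dy":0,"dz":1,"twist":0,"gripper":0},
  {"dx":0,"dy":0,"dz":1,"twist":0,"gripper":0},
  {"dx":0,"dy":0,"dz":30,"twist":0,"gripper":0},
  {"dx":0,"dy":0,"dz":80,"twist":0,"gripper":0},
  {"dx":0,"dy":10,"dz":120,"twist":0,"gripper":0},
  {"dx":5,"dy":60,"dz":120,"twist":0,"gripper":0},
  {"dx":12,"dy":120,"dz":120,"twist":0,"gripper":0},
  {"dx":20,"dy":180,"dz":120,"twist":0,"gripper":0},
  {"dx":27,"dy":240,"dz":120,"twist":0,"gripper":0},
  {"dx":35,"dy":300,"dz":120,"twist":0,"gripper":0},
  {"dx":42,"dy":360,"dz":110,"twist":0,"gripper":0},
  {"dx":49,"dy":400,"dz":90,"twist":0,"gripper":0},
  {"dx":49,"dy":412,"dz":70,"twist":0,"gripper":0},
  {"dx":49,"dy":412,"dz":62,"twist":0,"gripper":0},
  {"dx":49,"dy":412,"dz":62,"twist":0,"gripper":0},
])

```text
clock: 9.93
tcp_pos: [0.5898, 0.3322, 0.1392]
orientation: [-0.0, 0.708, 0.706, -0.001]
wrist_force: [-0.3, -0.2, -0.2]
finger_gap: 0.0854
```

```bash
python3 - <<'E'
from h import *
c=cam('wrist','w5.png'); s=env.get_state(); print(s['tcp_pos'],s['finger_gap'])
print('M',proj(c,(.591,.332,.066)))
t=cam('top'); hsv=cv2.cvtColor(t['color'],cv2.COLOR_RGB2HSV)
white=((hsv[:,:,1]<60)&(hsv[:,:,2]>165)).astype(np.uint8)
def cs(m):
  for k in cv2.findContours(m,cv2.RETR_EXTERNAL,cv2.CHAIN_APPROX_NONE)[0]:
    if cv2.contourArea(k)>60: print(cv2.minEnclosingCircle(k))
m=np.zeros_like(white); m[170:220,320:365]=white[170:220,320:365]; cs(m); print('L lid expected',proj(t,(.541,-.077,.089)))
hw=cv2.cvtColor(c['color'],cv2.COLOR_RGB2HSV); cs(((hw[:,:,1]<50)&(hw[:,:,2]>190)).astype(np.uint8))
cv2.imwrite('pics/both.png',np.vstack([c['color'],t['color'][100:260,:]])[:,:,::-1])
E
```

```text
[0.59037893 0.33219555 0.1402832 ] 0.08553547188468447
M [318.1078108  216.22784602]
((336.0, 189.5), 25.224096298217773)
L lid expected [338.3340432  187.26788152]
((636.0091552734375, 337.46337890625), 33.59687042236328)
((316.72222900390625, 211.5), 27.501495361328125)
```

View pics/both.png

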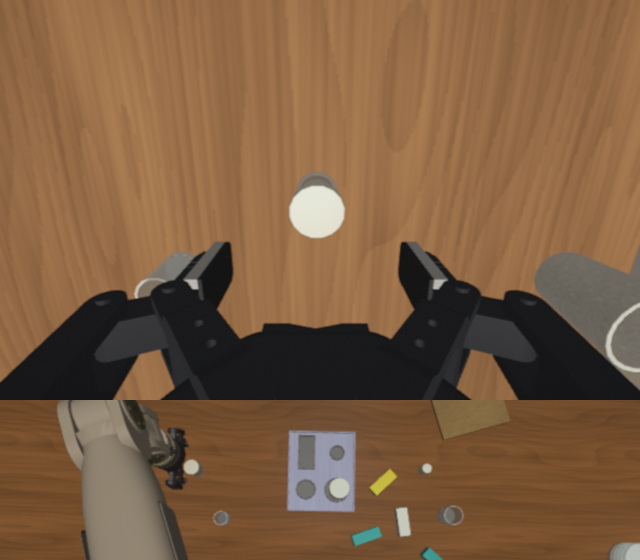

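The medium lid is at (317,211), about the same small +y offset as before. In the top view the large jar stands in its well at (339,188). Gripping the medium jar and carrying it.

>>> play_rows([
  {"dx":0,"dy":1,"dz":-50,"twist":0,"gripper":0},
  {"dx":0,"dy":1,"dz":-77,"twist":0,"gripper":0},
  {"dx":0,"dy":1,"dz":-85,"twist":0,"gripper":0},
  {"dx":0,"dy":1,"dz":-85,"twist":0,"gripper":90},
  {"dx":0,"dy":1,"dz":-85,"twist":0,"gripper":255},
  {"dx":0,"dy":1,"dz":-85,"twist":0,"gripper":255},
  {"dx":0,"dy":1,"dz":-85,"twist":0,"gripper":255},
  {"dx":0,"dy":1,"dz":-85,"twist":0,"gripper":255},
  {"dx":0,"dy":1,"dz":-85,"twist":0,"gripper":255},
  {"dx":0,"dy":1,"dz":-70,"twist":0,"gripper":255},
  {"dx":0,"dy":1,"dz":-30,"twist":0,"gripper":255},
  {"dx":-2,"dy":-20,"dz":10,"twist":0,"gripper":255},
  {"dx":-10,"dy":-65,"dz":10,"twist":0,"gripper":255},
  {"dx":-20,"dy":-120,"dz":10,"twist":0,"gripper":255},
  {"dx":-28,"dy":-175,"dz":10,"twist":0,"gripper":255},
  {"dx":-37,"dy":-230,"dz":10,"twist":0,"gripper":255},
  {"dx":-45,"dy":-280,"dz":10,"twist":0,"gripper":255},
  {"dx":-49,"dy":-310,"dz":0,"twist":0,"gripper":255},
  {"dx":-49,"dy":-321,"dz":-10,"twist":0,"gripper":255},
  {"dx":-49,"dy":-321,"dz":-10,"twist":0,"gripper":255},
])

```text
clock: 12.52
tcp_pos: [0.5408, 0.0126, 0.1296]
orientation: [-0.001, 0.708, 0.706, -0.0]
wrist_force: [-0.0, 0.6, 0.1]
finger_gap: 0.0409
```

```bash
python3 - <<'E'
from h import *
c=cam('wrist','w6.png'); s=env.get_state(); print(s['wrist_force'],s['tcp_pos'],s['orientation'],s['finger_gap'])
for n,P in [('wm',(.541,.0135,.018)),('wo',(.651,.0135,.018)),('lid',s['tcp_pos']+[0,0,.01])]: print(n,proj(c,P))
E
```

```text
[ 0.53035379  0.05978671 -0.4377299 ] [0.54114698 0.01328865 0.12993579] [-4.14635370e-04  7.07336033e-01  7.06877333e-01  1.89428612e-05] 0.04063516055718871
wm [316.43472131 200.58867476]
wo [442.44341704 200.30694548]
lid [317.66983997 276.55563531]
```

View pics/w6.png

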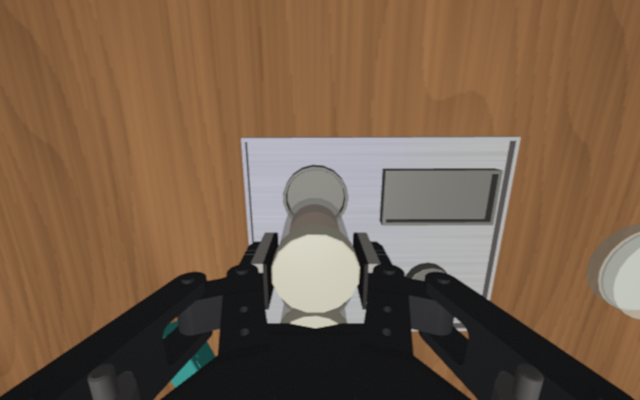

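The medium well is at (316,195) and the held lid at (316,273). Relative to each other I want about +2 mm in y. Lowering.

>>> play_rows([
  {"dx":0,"dy":2,"dz":-20,"twist":0,"gripper":255},
  {"dx":0,"dy":2,"dz":-42,"twist":0,"gripper":255},
  {"dx":0,"dy":2,"dz":-56,"twist":0,"gripper":255},
  {"dx":0,"dy":2,"dz":-61,"twist":0,"gripper":255},
  {"dx":0,"dy":2,"dz":-63,"twist":0,"gripper":255},
  {"dx":0,"dy":2,"dz":-64,"twist":0,"gripper":255},
  {"dx":0,"dy":2,"dz":-65,"twist":0,"gripper":255},
  {"dx":0,"dy":2,"dz":-65,"twist":0,"gripper":255},
])

```text
clock: 13.58
tcp_pos: [0.5418, 0.0146, 0.0662]
orientation: [0.001, 0.707, 0.707, 0.001]
wrist_force: [-1.1, -0.4, 5.0]
finger_gap: 0.0404
```

The jar is on the floor: 5 N at z = 66 mm, where the rim would give 75. Release and go to the vial.

>>> play_rows([
  {"dx":0,"dy":0,"dz":1,"twist":0,"gripper":100},
  {"dx":0,"dy":0,"dz":1,"twist":0,"gripper":0},
  {"dx":0,"dy":0,"dz":1,"twist":0,"gripper":0},
  {"dx":0,"dy":0,"dz":1,"twist":0,"gripper":0},
  {"dx":0,"dy":0,"dz":30,"twist":0,"gripper":0},
  {"dx":0,"dy":0,"dz":80,"twist":0,"gripper":0},
  {"dx":0,"dy":-10,"dz":130,"twist":0,"gripper":0},
  {"dx":10,"dy":-60,"dz":130,"twist":0,"gripper":0},
  {"dx":22,"dy":-120,"dz":130,"twist":0,"gripper":0},
  {"dx":34,"dy":-180,"dz":130,"twist":0,"gripper":0},
  {"dx":46,"dy":-240,"dz":120,"twist":0,"gripper":0},
  {"dx":58,"dy":-300,"dz":100,"twist":0,"gripper":0},
  {"dx":64,"dy":-335,"dz":80,"twist":0,"gripper":0},
  {"dx":64,"dy":-345,"dz":65,"twist":0,"gripper":0},
  {"dx":64,"dy":-345,"dz":65,"twist":0,"gripper":0},
])

```text
clock: 15.45
tcp_pos: [0.604, -0.3297, 0.1279]
orientation: [-0.002, 0.708, 0.707, -0.0]
wrist_force: [-0.7, 0.0, -0.2]
finger_gap: 0.0854
```

```bash
python3 - <<'E'
from h import *
c=cam('wrist','w7.png'); s=env.get_state(); print(s['tcp_pos'],s['finger_gap'])
print('V',proj(c,(.605,-.330,.058)))
t=cam('top'); 
hw=cv2.cvtColor(c['color'],cv2.COLOR_RGB2HSV)
for k in cv2.findContours(((hw[:,:,1]<50)&(hw[:,:,2]>190)).astype(np.uint8),cv2.RETR_EXTERNAL,cv2.CHAIN_APPROX_NONE)[0]:
    if cv2.contourArea(k)>60: print(cv2.minEnclosingCircle(k))
cv2.imwrite('pics/both2.png',np.vstack([c['color'],t['color'][100:260,:]])[:,:,::-1])
E
```

```text
[ 0.60463151 -0.32912873  0.12935531] 0.08531410933757241
V [317.96216142 218.25592917]
((316.06402587890625, 215.19549560546875), 18.154006958007812)
((115.0, 130.0), 57.07023239135742)
```

View pics/both2.png

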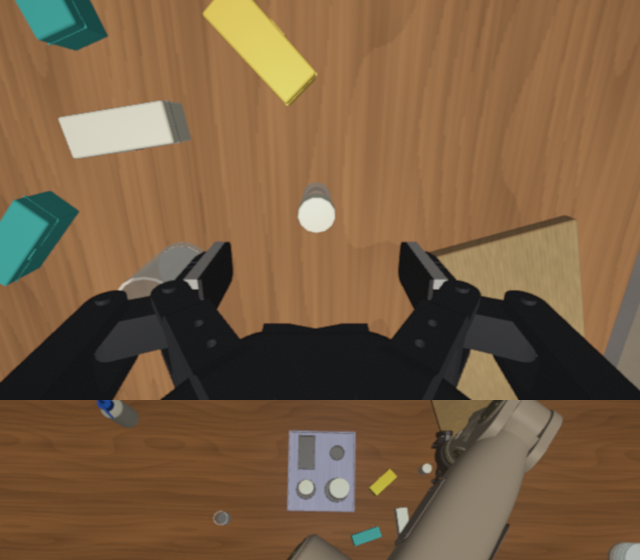

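The vial lid is at (316,215), 2–3 px from the prediction, and the medium jar stands in its well at (306,188) in the top view. I'll pre-close the jaws partway to stay clear of the cork board, then grip and carry.

>>> play_rows([
  {"dx":0,"dy":0,"dz":-20,"twist":0,"gripper":95},
  {"dx":0,"dy":0,"dz":-40,"twist":0,"gripper":95},
  {"dx":0,"dy":0,"dz":-70,"twist":0,"gripper":95},
  {"dx":0,"dy":0,"dz":-82,"twist":0,"gripper":95},
  {"dx":0,"dy":0,"dz":-82,"twist":0,"gripper":130},
  {"dx":0,"dy":0,"dz":-82,"twist":0,"gripper":255},
  {"dx":0,"dy":0,"dz":-82,"twist":0,"gripper":255},
  {"dx":0,"dy":0,"dz":-82,"twist":0,"gripper":255},
  {"dx":0,"dy":0,"dz":-82,"twist":0,"gripper":255},
  {"dx":0,"dy":0,"dz":-70,"twist":0,"gripper":255},
  {"dx":0,"dy":0,"dz":-30,"twist":0,"gripper":255},
  {"dx":5,"dy":20,"dz":10,"twist":0,"gripper":255},
  {"dx":12,"dy":65,"dz":10,"twist":0,"gripper":255},
  {"dx":22,"dy":120,"dz":10,"twist":0,"gripper":255},
  {"dx":32,"dy":175,"dz":10,"twist":0,"gripper":255},
  {"dx":40,"dy":220,"dz":5,"twist":0,"gripper":255},
  {"dx":45,"dy":247,"dz":-5,"twist":0,"gripper":255},
  {"dx":45,"dy":253,"dz":-10,"twist":0,"gripper":255},
  {"dx":45,"dy":253,"dz":-10,"twist":0,"gripper":255},
])

```text
clock: 17.92
tcp_pos: [0.6498, -0.0774, 0.1197]
orientation: [-0.0, 0.707, 0.707, -0.0]
wrist_force: [-0.0, 0.2, -0.5]
finger_gap: 0.0264
```

```bash
python3 - <<'E'
from h import *
c=cam('wrist','w8.png'); s=env.get_state(); print(s['wrist_force'],s['tcp_pos'],s['orientation'],s['finger_gap'])
for n,P in [('ws',(.651,-.0765,.018)),('wo',(.651,.0135,.018)),('lid',s['tcp_pos']+[0,0,.01])]: print(n,proj(c,P))
E
```

```text
[-0.2106013   0.1170422   0.17484343] [ 0.65003315 -0.0781605   0.1201254 ] [ 5.71398853e-05  7.07614781e-01  7.06598363e-01 -2.67423519e-04] 0.0264013961409158
ws [317.67756054 203.69071556]
wo [317.80547056  89.25401616]
lid [317.47987665 279.25410725]
```

View pics/w8.png

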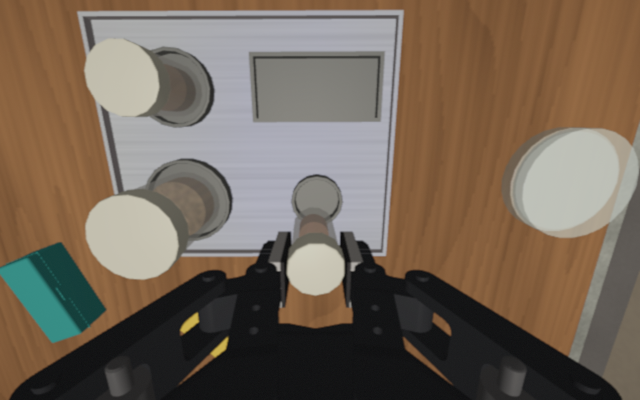

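The small well is at (317,199). The held vial's lid is at (316,264), higher in the picture than expected, so I'll check whether the vial tilts or is just offset.

```bash
python3 - <<'E'
from h import *
c=cam('wrist'); s=env.get_state(); T=s['tcp_pos']; print(c['fx'])
im=c['color']; hw=cv2.cvtColor(im,cv2.COLOR_RGB2HSV)
m=((hw[:,:,1]<50)&(hw[:,:,2]>190)).astype(np.uint8); m[:,:270]=0; m[:,360:]=0
for k in cv2.findContours(m,cv2.RETR_EXTERNAL,cv2.CHAIN_APPROX_NONE)[0]:
    if cv2.contourArea(k)>60: print(cv2.fitEllipse(k),cv2.boundingRect(k))
for dz in (.0,.01,.02): 
  for dy in(0,.004): print(dz,dy,proj(c,T+[0,dy,dz]), proj(c,T+[.014,dy,dz])[0]-proj(c,T+[-.014,dy,dz])[0])
for dy in(-.004,0,.004): print('bottom far edge',dy,proj(c,T+[0,dy+.013,-.048]))
cv2.imwrite('pics/w9.png',cv2.resize(im[170:320,240:400],None,fx=4,fy=4,interpolation=cv2.INTER_CUBIC)[:,:,::-1])
E
```

```text
278.9138455043403
((315.2525939941406, 268.826904296875), (48.6421012878418, 54.683021545410156), 85.49288177490234) (288, 245, 55, 49)
0.0 0 [317.28893149 267.2354183 ] 57.271631718664935
0.0 0.004 [317.2865884  259.85416166] 57.72971536366782
0.01 0 [317.44862947 278.49134864] 61.622232484116296
0.01 0.004 [317.44748206 270.64148281] 62.152877983852704
0.02 0 [317.63458458 291.59795064] 66.68815291890616
0.02 0.004 [317.63507615 283.21896852] 67.31007297818849
bottom far edge -0.004 [316.74567247 216.75203223]
bottom far edge 0 [316.74061934 210.87030108]
bottom far edge 0.004 [316.73550477 204.91705164]
```

View pics/w9.png

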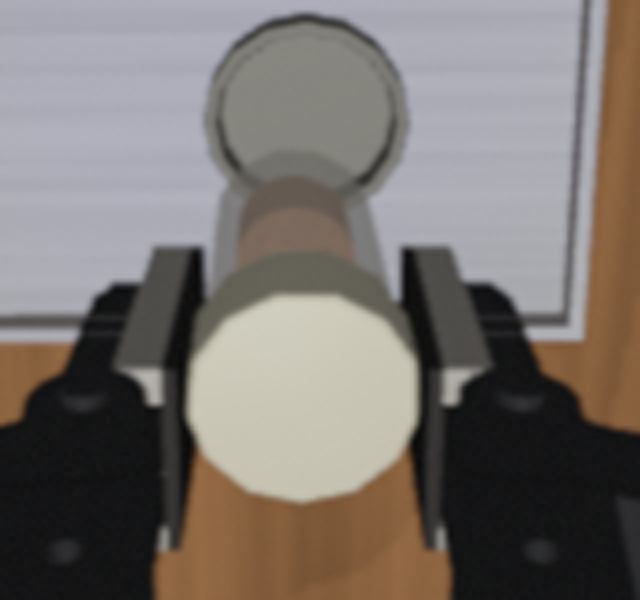

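There is no tilt: lid and bottom both sit about 1–2 mm in +y of the TCP, and the well about 4 mm. Shift +2 in y and +1 in x, then lower carefully.

>>> play_rows([
  {"dx":1,"dy":2,"dz":-20,"twist":0,"gripper":255},
  {"dx":1,"dy":2,"dz":-40,"twist":0,"gripper":255},
  {"dx":1,"dy":2,"dz":-50,"twist":0,"gripper":255},
  {"dx":1,"dy":2,"dz":-54,"twist":0,"gripper":255},
  {"dx":1,"dy":2,"dz":-56,"twist":0,"gripper":255},
  {"dx":1,"dy":2,"dz":-58,"twist":0,"gripper":255},
  {"dx":1,"dy":2,"dz":-58,"twist":0,"gripper":255},
])

```text
clock: 18.9
tcp_pos: [0.6515, -0.0753, 0.0624]
orientation: [0.0, 0.707, 0.707, 0.0]
wrist_force: [0.3, -0.6, -0.7]
finger_gap: 0.0266
```

>>> play_rows([
  {"dx":0,"dy":0,"dz":-2,"twist":0,"gripper":255},
  {"dx":0,"dy":0,"dz":-3,"twist":0,"gripper":255},
  {"dx":0,"dy":0,"dz":-4,"twist":0,"gripper":255},
  {"dx":0,"dy":0,"dz":-4,"twist":0,"gripper":255},
])

```text
clock: 19.4
tcp_pos: [0.6514, -0.0752, 0.0587]
orientation: [0.0, 0.707, 0.707, 0.0]
wrist_force: [-2.8, 0.6, 5.8]
finger_gap: 0.0264
```

The vial is on the floor (6 N at z = 59 mm). Release, go above the slide box and turn the tool, with the jaws part-open because a turquoise box is near.

>>> play_rows([
  {"dx":0,"dy":0,"dz":1,"twist":0,"gripper":100},
  {"dx":0,"dy":0,"dz":1,"twist":0,"gripper":60},
  {"dx":0,"dy":0,"dz":1,"twist":0,"gripper":60},
  {"dx":0,"dy":0,"dz":1,"twist":0,"gripper":60},
  {"dx":0,"dy":0,"dz":30,"twist":0,"gripper":60},
  {"dx":0,"dy":0,"dz":80,"twist":0,"gripper":60},
  {"dx":0,"dy":-10,"dz":130,"twist":9,"gripper":60},
  {"dx":-20,"dy":-40,"dz":130,"twist":19,"gripper":95},
  {"dx":-50,"dy":-70,"dz":130,"twist":29,"gripper":95},
  {"dx":-80,"dy":-100,"dz":130,"twist":39,"gripper":95},
  {"dx":-110,"dy":-130,"dz":130,"twist":49,"gripper":95},
  {"dx":-140,"dy":-150,"dz":120,"twist":59,"gripper":95},
  {"dx":-170,"dy":-170,"dz":110,"twist":69,"gripper":95},
  {"dx":-199,"dy":-193,"dz":92,"twist":79,"gripper":95},
  {"dx":-199,"dy":-193,"dz":82,"twist":89,"gripper":95},
  {"dx":-199,"dy":-193,"dz":72,"twist":99,"gripper":95},
  {"dx":-199,"dy":-193,"dz":72,"twist":99,"gripper":95},
  {"dx":-199,"dy":-193,"dz":72,"twist":99,"gripper":95},
])

```text
clock: 21.65
tcp_pos: [0.4525, -0.2683, 0.1304]
orientation: [0.0, -0.077, 0.997, -0.0]
wrist_force: [-0.1, 0.2, 0.7]
finger_gap: 0.0536
```

```bash
python3 - <<'E'
from h import *
c=cam('wrist','w10.png'); s=env.get_state(); print(s['tcp_pos'],s['finger_gap'],s['orientation'])
t=cam('top','t3.png')
print(proj(c,(.452,-.269,.034)))
hw=cv2.cvtColor(c['color'],cv2.COLOR_RGB2HSV); hs=cv2.cvtColor(t['color'],cv2.COLOR_RGB2HSV)
def rects(cc,m,zz,amin):
  for k in cv2.findContours(m.astype(np.uint8),cv2.RETR_EXTERNAL,cv2.CHAIN_APPROX_NONE)[0]:
    if cv2.contourArea(k)>amin: print(cv2.boundingRect(k),cv2.minAreaRect(np.array([ray(cc,*p[0],zz)[:2]*1000 for p in k],np.float32)))
print('wrist');rects(c,(hw[:,:,1]<50)&(hw[:,:,2]>180),.034,500)
cv2.imwrite('pics/both3.png',np.vstack([c['color'],t['color'][110:250,:]])[:,:,::-1])
E
```

```text
[ 0.45260361 -0.26835798  0.13051264] 0.053780143156007175 [ 2.73499415e-04 -7.70889203e-02  9.97024158e-01 -2.25817303e-04]
[313.31394344 205.73617964]
wrist
(615, 355, 25, 38) ((580.00341796875, 65.49810028076172), (48.758995056152344, 22.89386558532715), 26.1865177154541)
(423, 334, 39, 42) ((586.8036499023438, -127.55145263671875), (54.795616149902344, 24.788368225097656), 45.42272186279297)
(450, 248, 190, 74) ((497.2938537597656, -58.35316467285156), (54.9471321105957, 165.6298065185547), 0.0029737206641584635)
(296, 155, 39, 94) ((450.0531921386719, -267.9156799316406), (79.52561950683594, 30.731809616088867), 8.699742317199707)
```

View pics/both3.png

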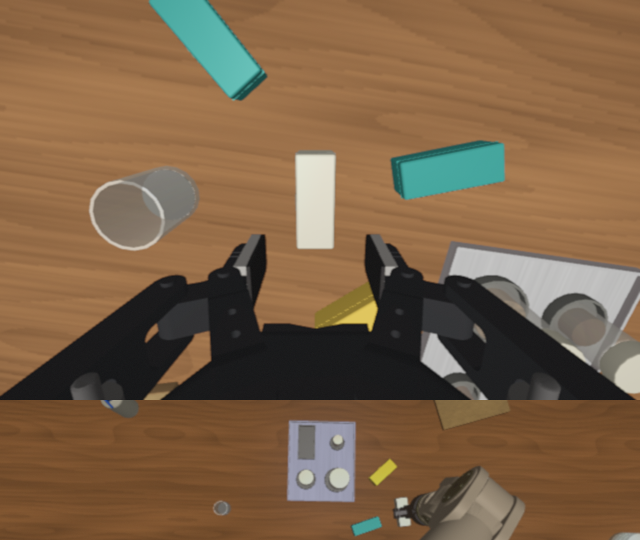

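The white box is at (315,200), measured at (450,-268) and 8.7°. The pads straddle it, the turquoise and yellow boxes are clear of the fingers, and the vial stands in its well at (338,441 in the stack). Gripping and carrying the box.

>>> play_rows([
  {"dx":0,"dy":0,"dz":-50,"twist":0,"gripper":95},
  {"dx":0,"dy":0,"dz":-95,"twist":0,"gripper":95},
  {"dx":0,"dy":0,"dz":-106,"twist":0,"gripper":95},
  {"dx":0,"dy":0,"dz":-106,"twist":0,"gripper":110},
  {"dx":0,"dy":0,"dz":-106,"twist":0,"gripper":255},
  {"dx":0,"dy":0,"dz":-106,"twist":0,"gripper":255},
  {"dx":0,"dy":0,"dz":-106,"twist":0,"gripper":255},
  {"dx":0,"dy":0,"dz":-106,"twist":0,"gripper":255},
  {"dx":0,"dy":0,"dz":-90,"twist":0,"gripper":255},
  {"dx":0,"dy":0,"dz":-45,"twist":0,"gripper":255},
  {"dx":0,"dy":0,"dz":10,"twist":0,"gripper":255},
  {"dx":10,"dy":20,"dz":50,"twist":0,"gripper":255},
  {"dx":40,"dy":65,"dz":60,"twist":-3,"gripper":255},
  {"dx":75,"dy":110,"dz":60,"twist":-6,"gripper":255},
  {"dx":110,"dy":155,"dz":60,"twist":-9,"gripper":255},
  {"dx":145,"dy":205,"dz":60,"twist":-9,"gripper":255},
  {"dx":180,"dy":250,"dz":50,"twist":-9,"gripper":255},
  {"dx":195,"dy":277,"dz":20,"twist":-9,"gripper":255},
  {"dx":199,"dy":282,"dz":-20,"twist":-9,"gripper":255},
  {"dx":199,"dy":282,"dz":-20,"twist":-9,"gripper":255},
])

```text
clock: 24.25
tcp_pos: [0.6486, 0.0148, 0.1073]
orientation: [-0.004, -0.0, 1.0, 0.0]
wrist_force: [-0.4, -0.7, 0.3]
finger_gap: 0.0312
```

```bash
python3 - <<'E'
from h import *
c=cam('wrist','w11.png'); s=env.get_state(); print(s['wrist_force'],s['tcp_pos'],s['orientation'],s['finger_gap'])
for x in(.604,.651,.698):
  for y in (-.0085,.0135,.0355): print('well inner',x,y,proj(c,(x,y,.018)).round(1))
T=s['tcp_pos']
for x in(-.041,.041): print('box top',x,proj(c,T+[x,-.016,.01]).round(1),proj(c,T+[x,.016,.01]).round(1),'bot',proj(c,T+[x,.016,-.024]).round(1))
E
```

```text
[ 0.50238467  0.93406297 -0.39368841] [0.64990246 0.01406525 0.10963243] [-1.69922424e-03  1.07215382e-04  9.99998541e-01  1.41195712e-04] 0.03145886459207717
well inner 0.604 -0.0085 [283.1 153.9]
well inner 0.604 0.0135 [312.2 153.9]
well inner 0.604 0.0355 [341.3 153.9]
well inner 0.651 -0.0085 [284.9 213. ]
well inner 0.651 0.0135 [312.4 212.9]
well inner 0.651 0.0355 [339.9 212.9]
well inner 0.698 -0.0085 [286.5 265.8]
well inner 0.698 0.0135 [312.5 265.8]
well inner 0.698 0.0355 [338.6 265.8]
box top -0.041 [272.2 193.9] [350.4 193.9] bot [342.5 177.7]
box top 0.041 [279.  357.1] [344.8 357.1] bot [339.  311.2]
```

View pics/w11.png

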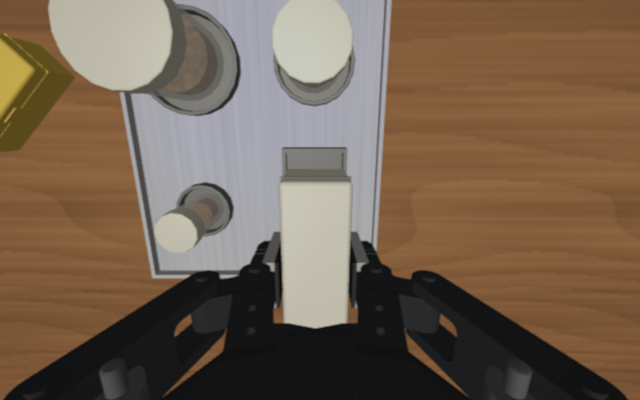

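The box at (315,255) lines up with the well (inner edges about 286–343 at v≈150). But gripped this low (TCP 24 mm above its underside), the fingertips would hit the well rim 4 mm before the box reaches the floor. I'll set it on clear bench left of the tray and regrip 9 mm higher.

>>> play_rows([
  {"dx":-4,"dy":20,"dz":0,"twist":0,"gripper":255},
  {"dx":-12,"dy":70,"dz":0,"twist":0,"gripper":255},
  {"dx":-22,"dy":125,"dz":0,"twist":0,"gripper":255},
  {"dx":-30,"dy":165,"dz":-10,"twist":0,"gripper":255},
  {"dx":-31,"dy":176,"dz":-40,"twist":0,"gripper":255},
  {"dx":-31,"dy":176,"dz":-65,"twist":0,"gripper":255},
  {"dx":-31,"dy":176,"dz":-78,"twist":0,"gripper":255},
  {"dx":-31,"dy":176,"dz":-82,"twist":0,"gripper":255},
  {"dx":-31,"dy":176,"dz":-84,"twist":0,"gripper":255},
  {"dx":-31,"dy":176,"dz":-85,"twist":0,"gripper":255},
  {"dx":-31,"dy":176,"dz":-85,"twist":0,"gripper":255},
])

```text
clock: 25.68
tcp_pos: [0.6211, 0.1896, 0.026]
orientation: [0.001, 0.001, 1.0, 0.0]
wrist_force: [0.4, -1.5, 2.4]
finger_gap: 0.0312
```

>>> play_rows([
  {"dx":0,"dy":0,"dz":0,"twist":0,"gripper":110},
  {"dx":0,"dy":0,"dz":0,"twist":0,"gripper":110},
  {"dx":0,"dy":0,"dz":4,"twist":0,"gripper":110},
  {"dx":0,"dy":0,"dz":8,"twist":0,"gripper":110},
  {"dx":0,"dy":0,"dz":8,"twist":0,"gripper":110},
  {"dx":0,"dy":0,"dz":8,"twist":0,"gripper":255},
  {"dx":0,"dy":0,"dz":8,"twist":0,"gripper":255},
  {"dx":0,"dy":0,"dz":8,"twist":0,"gripper":255},
  {"dx":0,"dy":0,"dz":8,"twist":0,"gripper":255},
  {"dx":0,"dy":0,"dz":15,"twist":0,"gripper":255},
  {"dx":0,"dy":0,"dz":40,"twist":0,"gripper":255},
  {"dx":2,"dy":-10,"dz":75,"twist":0,"gripper":255},
  {"dx":10,"dy":-60,"dz":80,"twist":0,"gripper":255},
  {"dx":20,"dy":-115,"dz":80,"twist":0,"gripper":255},
  {"dx":28,"dy":-160,"dz":75,"twist":0,"gripper":255},
  {"dx":31,"dy":-176,"dz":60,"twist":0,"gripper":255},
  {"dx":31,"dy":-176,"dz":45,"twist":0,"gripper":255},
  {"dx":31,"dy":-176,"dz":45,"twist":0,"gripper":255},
])

```text
clock: 27.92
tcp_pos: [0.6491, 0.0153, 0.0676]
orientation: [-0.002, -0.0, 1.0, 0.001]
wrist_force: [0.1, 0.6, -1.3]
finger_gap: 0.0309
```

```bash
python3 - <<'E'
from h import *
c=cam('wrist','w12.png'); s=env.get_state(); print(s['wrist_force'],s['tcp_pos'],s['orientation'],s['finger_gap'])
T=s['tcp_pos']
print('well inner',proj(c,(.604,-.0085,.018)),proj(c,(.604,.0355,.018)))
for x in(-.041,): print('box top',x,proj(c,T+[x,-.016,.001]).round(1),proj(c,T+[x,.016,.001]).round(1),'bot',proj(c,T+[x,.016,-.033]).round(1))
E
```

```text
[0.06066601 0.10005005 0.74005786] [0.64986731 0.01550619 0.06865625] [-1.55942897e-03 -5.72349565e-04  9.99998535e-01  4.13152974e-04] 0.0308097390604664
well inner [275.1666824 160.0502574] [346.41283122 160.01576719]
box top -0.041 [277.7 186.9] [349.8 186.8] bot [342.5 173. ]
```

View pics/w12.png

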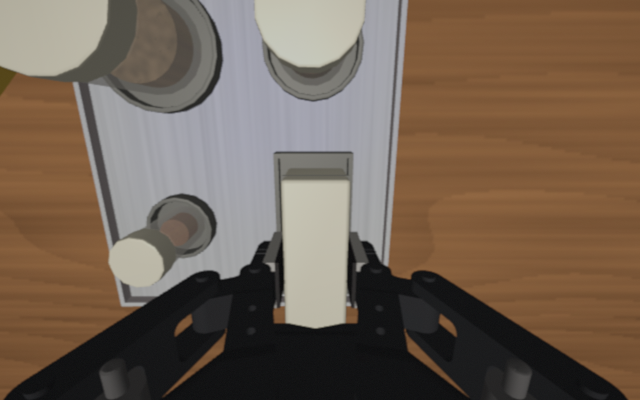

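The box bottom edge at (316,170) lies inside the well opening (280–349 across, near end v≈155). Shift +1 mm in y and lower.

>>> play_rows([
  {"dx":0,"dy":1,"dz":-10,"twist":0,"gripper":255},
  {"dx":0,"dy":1,"dz":-18,"twist":0,"gripper":255},
  {"dx":0,"dy":1,"dz":-22,"twist":0,"gripper":255},
  {"dx":0,"dy":1,"dz":-25,"twist":0,"gripper":255},
  {"dx":0,"dy":1,"dz":-27,"twist":0,"gripper":255},
  {"dx":0,"dy":1,"dz":-28,"twist":0,"gripper":255},
  {"dx":0,"dy":1,"dz":-28,"twist":0,"gripper":255},
])

```text
clock: 28.85
tcp_pos: [0.6514, 0.0146, 0.0423]
orientation: [0.0, 0.0, 1.0, 0.0]
wrist_force: [-0.4, 0.1, -0.7]
finger_gap: 0.0313
```

>>> play_rows([
  {"dx":0,"dy":0,"dz":-1,"twist":0,"gripper":255},
  {"dx":0,"dy":0,"dz":-2,"twist":0,"gripper":255},
  {"dx":0,"dy":0,"dz":-2,"twist":0,"gripper":255},
])

```text
clock: 29.22
tcp_pos: [0.6514, 0.0147, 0.0423]
orientation: [0.001, 0.0, 1.0, -0.0]
wrist_force: [-4.3, -0.4, 11.7]
finger_gap: 0.031
```

The box is on the floor at z = 42.3 mm, as expected. Release and retreat for a check.

>>> play_rows([
  {"dx":0,"dy":0,"dz":1,"twist":0,"gripper":100},
  {"dx":0,"dy":0,"dz":1,"twist":0,"gripper":80},
  {"dx":0,"dy":0,"dz":1,"twist":0,"gripper":80},
  {"dx":0,"dy":0,"dz":10,"twist":0,"gripper":80},
  {"dx":0,"dy":0,"dz":50,"twist":0,"gripper":80},
  {"dx":0,"dy":0,"dz":110,"twist":0,"gripper":80},
  {"dx":0,"dy":0,"dz":170,"twist":0,"gripper":80},
  {"dx":-20,"dy":-40,"dz":200,"twist":0,"gripper":80},
  {"dx":-50,"dy":-95,"dz":200,"twist":0,"gripper":80},
  {"dx":-80,"dy":-150,"dz":200,"twist":0,"gripper":80},
  {"dx":-110,"dy":-200,"dz":200,"twist":0,"gripper":80},
  {"dx":-140,"dy":-250,"dz":200,"twist":0,"gripper":80},
  {"dx":-180,"dy":-295,"dz":200,"twist":0,"gripper":80},
  {"dx":-220,"dy":-340,"dz":200,"twist":0,"gripper":80},
  {"dx":-250,"dy":-380,"dz":200,"twist":0,"gripper":80},
  {"dx":-250,"dy":-380,"dz":200,"twist":0,"gripper":80},
])

```text
clock: 31.22
tcp_pos: [0.3993, -0.368, 0.2406]
orientation: [0.0, 0.003, 1.0, -0.001]
wrist_force: [0.9, 1.4, -0.7]
finger_gap: 0.0587
```

```bash
python3 - <<'E'
from h import *
t=cam('top'); s=cam('scene'); print(env.get_state()['tcp_pos'])
hs=cv2.cvtColor(t['color'],cv2.COLOR_RGB2HSV); m=((hs[:,:,1]<60)&(hs[:,:,2]>165)).astype(np.uint8)
a=m*0; a[125:215,285:358]=cv2.morphologyEx(m,cv2.MORPH_OPEN,np.ones((3,3)))[125:215,285:358]
for n,P in [('L',(.541,-.077,.089)),('M',(.541,.0135,.075)),('V',(.651,-.077,.067)),('B',(.651,.0135,.043))]: print(n,proj(t,P))
A=cv2.resize(t['color'][120:225,270:370],(400,420),interpolation=cv2.INTER_CUBIC); B=cv2.resize(s['color'][180:285,270:410],(400,300),interpolation=cv2.INTER_CUBIC)
B=np.vstack([B,np.zeros((120,400,3),np.uint8)]); cv2.imwrite('pics/fin.png',np.hstack([A,B])[:,:,::-1])
E
```

```text
[ 0.40096315 -0.36555339  0.24042259]
L [338.3340432  187.26788152]
M [305.2518137  187.00978655]
V [338.38152292 149.0473534 ]
B [306.10575477 149.86230277]
```

View pics/fin.png

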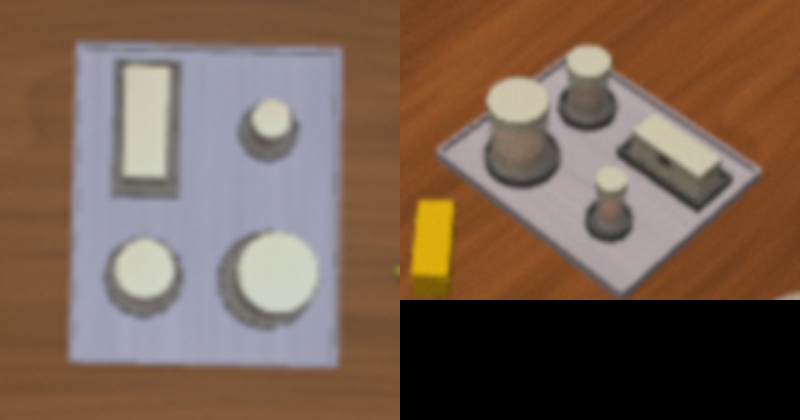

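The top crop shows all four in their wells: box (147,120), vial (271,118), medium (144,268), large (278,272). The scene crop shows the jars upright and the box flat. Handing in.

```bash
python3 -c "
from h import *
t=cam('top'); k=cv2.HoughCircles(cv2.cvtColor(t['color'],cv2.COLOR_RGB2GRAY)[195:240,200:240],cv2.HOUGH_GRADIENT,1,20,param1=80,param2=10,minRadius=5,maxRadius=10); print(k)
print(env.hand_in())"
```

```text
[[[20.5 22.5  8.2]]]
the job is handed in; nothing more can be done
None
```

I packed the three lidded jars and the slide box into their matching wells and handed the job in at about 31 s on the robot's clock, against a limit of 102 s. The order was large jar, medium jar, vial, slide box.

- **Set-down:** I lowered each one until the wrist force rose (about 5–12 N). Each time the tool height matched the well floor, not the rim.
- **Slide box:** My first grip was too low, and the fingers would have hit the well rim. I set the box down on clear bench, regripped it 8 mm higher and then placed it.
- **Last pictures:** The top and scene views show all four in their wells, the jars upright and the box flat. The box sits a few millimetres off centre along its well.
- **Open jars:** A last image check found the medium open jar where it started. I did not re-measure the large one at the end, but the arm never came near it.
- **Disagreement:** The wrist camera read 2–4 mm off from the top camera throughout. I lined things up by comparing jar and well in the same wrist picture.

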